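Feed four lip-balm sticks into the labeller's chute in shade order

TASK

The labels on the reel are printed in shade order, so load the four tinted lip-balm sticks into the gravity feed chute palest first, then darker and darker, each with its gold cap at the chute's blue rail. Lay each stick across the open upper part of the chute, without dropping or throwing it in, and let it roll down under the clear cover until all four lie side by side against the stop, palest lowest and darkest last. Leave the open jar, the tally counter and the off-white block where they stand.

Things in the scene. Friction and masses are not known exactly. Their poses are not given: they have to be found in the camera images.
- stick_blush: The palest of the four: very pale blush pink lip-balm stick: cylinder 22 mm in diameter, 80 mm long, lying down, able to roll: 24 mm gold cap, 46 mm coloured tube, 10 mm white twist wheel at the other end. Origin: on the axis where cap and tube meet; +x along the axis towards the cap (cap end x = +24 mm, white end x = -56, middle of the stick x = -16). y and z mean nothing.
- stick_rose: The second palest: clear rose pink lip-balm stick: cylinder 22 mm in diameter, 80 mm long, lying down, able to roll: 24 mm gold cap, 46 mm coloured tube, 10 mm white twist wheel at the other end. Origin: on the axis where cap and tube meet; +x along the axis towards the cap (cap end x = +24 mm, white end x = -56, middle of the stick x = -16). y and z mean nothing.
- stick_berry: The third palest: strong berry red lip-balm stick: cylinder 22 mm in diameter, 80 mm long, lying down, able to roll: 24 mm gold cap, 46 mm coloured tube, 10 mm white twist wheel at the other end. Origin: on the axis where cap and tube meet; +x along the axis towards the cap (cap end x = +24 mm, white end x = -56, middle of the stick x = -16). y and z mean nothing.
- stick_plum: The darkest: very dark plum lip-balm stick: cylinder 22 mm in diameter, 80 mm long, lying down, able to roll: 24 mm gold cap, 46 mm coloured tube, 10 mm white twist wheel at the other end. Origin: on the axis where cap and tube meet; +x along the axis towards the cap (cap end x = +24 mm, white end x = -56, middle of the stick x = -16). y and z mean nothing.
- chute: Fixed feed chute, 128 x 238 mm, 118 high. Slippery steel channel falling at 15 degrees to its own -y, 90 mm wide (x = -45 to 45) between 31 mm high rails: BLUE (cap side) at +x, white at -x. Origin: centre of its base's underside; y uphill (level). Floor: z = 47 + 0.268 y (mm). Clear cover 31 mm over the floor from the stop (y = -100) to y = -15; open from there to a 7 mm lip at y = 95.
- chute_load (a point): Middle of the chute's open upper part: where the axis of a stick lies (along the chute's x) when laid on the sloping floor there, 12 mm above the floor. Axes as the chute's. The cover's edge is 57 mm downhill, the end lip 53 mm uphill. Above the rails here, flared lips reach 16 mm higher and 105 mm apart. A stick released here rolls down by itself within a second.
- chute_stop (a point): On the channel's floor at the foot of the aluminium stop at the low end of the chute, mid-width; axes as the chute's. Queued sticks touch: 22 mm apart along the slope, the first one's axis 11 mm from the stop. Measured in the chute's frame the four axes rest at (y, z) = (-92, 33), (-71, 39), (-50, 45), (-28, 51) mm, first to last, the stick's origin near x = +16 mm.
- jar_open: Bystander, loose: open lilac jar of orange balm, 57 mm in diameter, 34 mm high, upright among the sticks. Origin: centre of its underside.
- tally: Bystander, loose: round chromed hand tally counter, 55 x 51 x 28 mm, beyond the work. Origin: centre of its underside.
- nest: Bystander, loose: off-white block with a round recess, 68 x 90 x 40 mm, beyond the work. Origin: centre of its underside.
Not all that is in view belongs to the job. What is shaped like the stick_plum but purple is not meant.

How it is judged:
At the end, for the whole second after the job is handed in: All four sticks rest, released, in the chute, queued from the stop blush, rose, berry, plum, each within 9 mm of its place along the chute, 10 mm across and 8 mm in height, cap at the blue rail, square across within 0.2 rad; jar, counter and block within 20 mm of their start (x of stick_blush in the frame of chute between 0.006 and 0.026 m and y of stick_blush in the frame of chute between -0.1012 and -0.0832 m and z of stick_blush in the frame of chute between 0.0255 and 0.0415 m and angle between the x axis of each of stick_blush, stick_rose, stick_berry, stick_plum and the x axis of chute, either way round below 0.2 rad and linear speed of each of stick_blush, stick_rose, stick_berry, stick_plum below 0.02 m/s and contact force between the fingers and stick_blush below 0.05 N and x of stick_rose in the frame of chute between 0.006 and 0.026 m and y of stick_rose in the frame of chute between -0.08 and -0.062 m and z of stick_rose in the frame of chute between 0.0312 and 0.0472 m and contact force between the fingers and stick_rose below 0.05 N and x of stick_berry in the frame of chute between 0.006 and 0.026 m and y of stick_berry in the frame of chute between -0.0587 and -0.0407 m and z of stick_berry in the frame of chute between 0.0369 and 0.0529 m and contact force between the fingers and stick_berry below 0.05 N and x of stick_plum in the frame of chute between 0.006 and 0.026 m and y of stick_plum in the frame of chute between -0.0375 and -0.0195 m and z of stick_plum in the frame of chute between 0.0426 and 0.0586 m and contact force between the fingers and stick_plum below 0.05 N and distance of each of jar_open, tally, nest from where it was at the start of the episode below 0.02 m); the robot touches nothing.
It fails at once if the open jar of balm is pushed more than 20 mm or tipped (distance of jar_open from where it was at the start of the episode above 0.02 m or angle between jar_open's own z axis and vertical above 0.35 rad).
It fails at once if the tally counter is pushed more than 20 mm or tipped (distance of tally from where it was at the start of the episode above 0.02 m or angle between tally's own z axis and vertical above 0.35 rad).
It fails at once if the off-white block is pushed more than 20 mm or tipped (distance of nest from where it was at the start of the episode above 0.02 m or angle between nest's own z axis and vertical above 0.35 rad).
It fails at once if a stick is dropped or thrown into the chute (over 1.0 m/s, not held, over or in the chute) ((horizontal distance between stick_blush and chute below 0.11 m and linear speed of stick_blush above 1 m/s and contact force between the fingers and stick_blush below 0.05 N) or (horizontal distance between stick_rose and chute below 0.11 m and linear speed of stick_rose above 1 m/s and contact force between the fingers and stick_rose below 0.05 N) or (horizontal distance between stick_berry and chute below 0.11 m and linear speed of stick_berry above 1 m/s and contact force between the fingers and stick_berry below 0.05 N) or (horizontal distance between stick_plum and chute below 0.11 m and linear speed of stick_plum above 1 m/s and contact force between the fingers and stick_plum below 0.05 N)).
It also fails if it takes over 106 s, if anything falls off the work surface, if the arm or the gripper's body presses on something with over 40 N, if the wrist force passes 120 N, or if a joint passes its speed limit or range.

ROBOT

A 6-joint arm with a two-finger parallel gripper is mounted at the origin on a cart in front of the work surface, level with it; the furniture and walls round the work are solid. World frame = base frame: x ahead of the robot, y to its left, z up, the work surface at z = 0. Lengths are in m, angles in rad, forces in N, time in s.
With the tool pointing down it reaches from about 0.3 to 0.85 m from the base axis. Payload 4.2 kg.
Tool frame: the origin (TCP) lies midway between the tips of the shut fingers; the grasp point (between the pads) lies 19 mm behind it; z points along the fingers, y is the line along which they close (so a half turn about z gives the same grasp; the last joint's range is limited). The gripper opens to 91 mm and grips with 3 to 60 N. Pads are 32 mm wide; open, the fingers measure 118 mm over their backs; the gripper's body (76 mm by 178 mm) begins 60 mm behind the grasp point.
Start: joints at [1.203, 0.32, 1.565, -0, 1.257, -0.02], TCP at [0.196, 0.541, 0.214] pointing down, gripper open.
Joint ranges: [-3.11, 3.11], [-0.84, 2.01], [0.21, 2.61], [-1.34, 4.49], [0.05, 2.63], [-2.56, 2.56]. Speed limits (rad/s): [2.57, 2.57, 3.14, 3.14, 3.14, 3.14].

INTERFACE

Orientations are given as a unit quaternion [w, x, y, z].
In Python, from bench import bot gives the robot as it stands. The module is installed in compiled form; this text tells all that it offers.
- The arm moves only by the shell command python3 -m crank 'ROWS' [OPENING] [FORCE]. ROWS is text: rows parted by semicolons, each of 4 numbers parted by spaces: the shift along the tool's x, y, z in cm, then the turn about the tool's z in degrees. A call has exactly 10 rows; each row shifts and turns the commanded pose from where the row before left it, along the tool's axes as they then stand; what a row does not reach is not made up. A row lasts 1/8 s, in which the tool goes at most 62.5 mm and 10.7 degrees, less where a joint would pass 70% of its speed; a pose out of reach is approached as far as the arm can. A call is refused whole if a number of a shift passes 6.25 or a number of a turn 10.7, either way. A call with a gripper value outside its range is refused whole. OPENING is the opening, from 0 (shut) to 1 (fully open), set as the call begins (- or left out, the last holds). The fingers move at their own pace and stop on an object; FORCE is the grip in N (left out, the last holds). Time passes only in rows, so rows that do not move let the fingers close, or fill a call up. It gives the time, the measured TCP pose, the force, the opening and the grip force at its end, in the units of the state.
- bot.observe(): the state, without advancing time (a new reading comes with each control period).
- bot.camera(name): name is "side" or "top" or "wrist"; returns a dict with "pixels" (384x512x3 uint8, red, green, blue), "fov_y" (degrees; the focal length in pixels is half the picture's height over the tangent of half this angle, whatever the lens; pixels are square), "cx", "cy" (the principal point, pixels), "extrinsics" (4x4, takes a point from camera to world coordinates); the wrist camera has in their place "mount" (4x4, takes a point from camera to tool coordinates, whose origin is the TCP and whose axes are the flange's). Camera axes: x right, y down, z forward; pixel columns grow to the right and rows downward; lengths in m; the calibration is good to about 2 mm. A picture is of the moment at which its call begins: read the wrist's pose just before it. There is no depth.
- bot.hand_in(): hands the job in; it is judged then, once.
The state is a dict: "time": time; "joint_pos": joint angles; "qvel": joint speeds; "joint_efforts": joint torques, N m; "ee_pos": TCP position; "orientation": TCP orientation; "contact_force": force on the tool from outside, world axes, zero at the start; "torque": the same for the moment, N m; "gripper_width": finger opening in m; "grip_force": force on a finger pad.
Only numpy, scipy, OpenCV 4.12 (cv2) and the standard library are available. Lean on these libraries where they do the work, as an engineer would, in place of code of your own. Each camera call takes 0.05 s, during which the arm holds its last target. There are 200 camera calls.

## Working session

There is one attempt and no reset: what is moved stays moved. The work goes in short steps, Python scripts to look and compute and a shell command to move; the robot and the scene stay as the last step left them, time stands still between calls to the robot, and variables do not carry over. Pictures are saved under pics/ and viewed, at most 17 in all, crops included, and the job is handed in when it is done.

```bash
mkdir -p pics
python3 - <<'E'
from bench import bot
import cv2,numpy as np
s=bot.observe();print({k:np.round(v,3) for k,v in s.items()})
for n in("side","top"):
    c=bot.camera(n);cv2.imwrite(f"pics/{n}0.png",cv2.resize(c["pixels"][:,:,::-1],(800,600),interpolation=cv2.INTER_CUBIC));print(n,c["fov_y"],c["cx"],c["cy"],c["extrinsics"].round(3).tolist())
c=bot.camera("wrist");print(c["mount"].round(3).tolist(),c["fov_y"])
E
```

```text
{'time': np.float64(0.0), 'joint_pos': array([ 1.203,  0.32 ,  1.566, -0.   ,  1.257, -0.02 ]), 'qvel': array([ 0.001,  0.001, -0.001, -0.   , -0.001,  0.001]), 'joint_efforts': array([ 2.0000e-03, -4.1248e+01, -2.3197e+01,  7.3000e-02,  4.6000e-02,
       -0.0000e+00]), 'ee_pos': array([0.196, 0.54 , 0.213]), 'orientation': array([-0.   ,  0.173,  0.985, -0.001]), 'contact_force': array([ 0.072,  0.118, -0.072]), 'torque': array([-0.013,  0.026,  0.036]), 'grip_force': np.float64(0.0), 'gripper_width': np.float64(0.091)}
side 48.77199803841547 260.54765055272435 191.49600164060257 [[0.877, -0.242, 0.414, 0.166], [-0.48, -0.454, 0.751, -0.857], [0.006, -0.857, -0.515, 0.613], [0.0, 0.0, 0.0, 1.0]]
top 46.51778185612316 256.8557149809926 185.07927391795744 [[-0.021, -0.993, 0.116, 0.471], [-1.0, 0.024, 0.019, -0.08], [-0.021, -0.116, -0.993, 1.158], [0.0, 0.0, 0.0, 1.0]]
[[-0.0, -0.962, -0.275, 0.077], [1.0, -0.001, 0.0, 0.001], [-0.0, -0.275, 0.962, -0.17], [0.0, 0.0, 0.0, 1.0]] 63.35123000990395
```

View pics/top0.png

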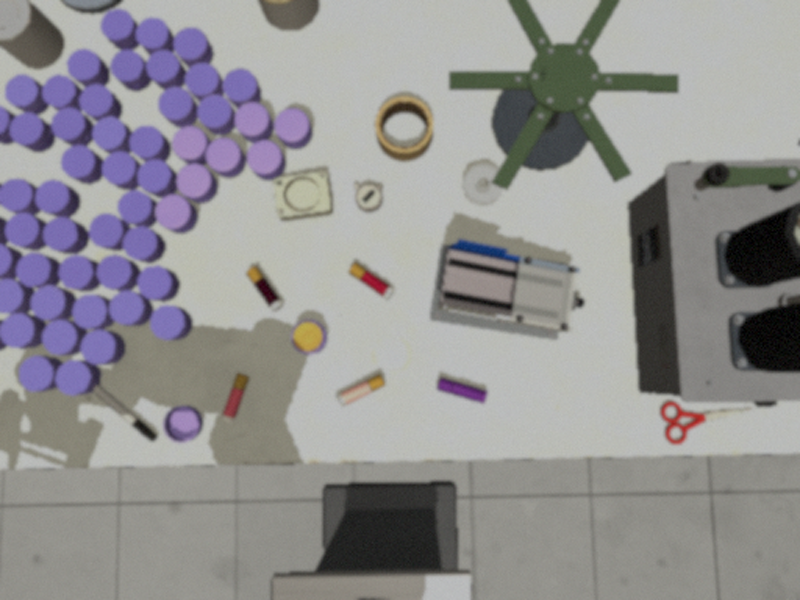

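View pics/side0.png

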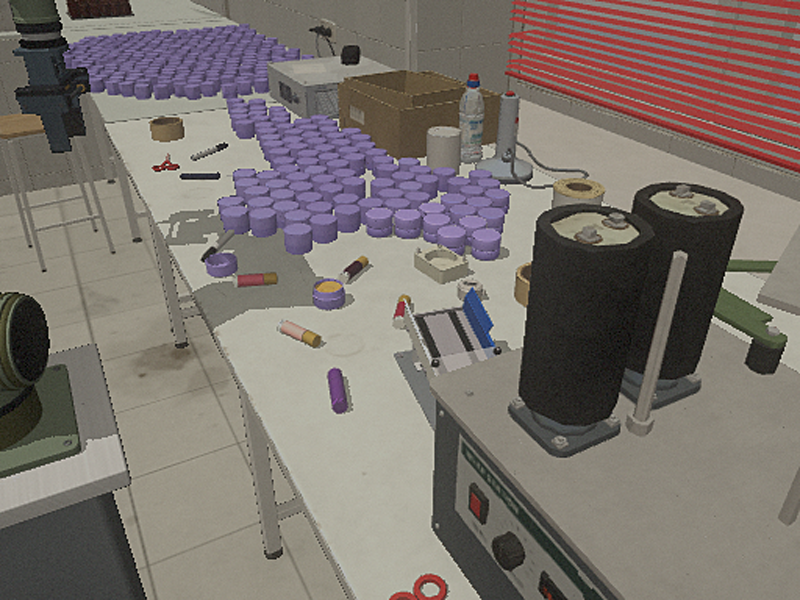

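Top view (800x600). Stick candidates:
- Blush (361,388), pale with gold cap: chosen first.
- Rose (236,396), in shadow.
- Berry (371,280).
- Plum (264,287), dark with gold cap.
- Purple decoy (462,388), with no gold cap: excluded.

The jar is at (308,337). The chute is at (510,288), with its blue rail at the top and its open uphill end on the left. The side view agrees. Next I measure in both views.

```bash
cat > h.py <<'E'
from bench import bot
import cv2,numpy as np
def f(c): return c["pixels"].shape[0]/2/np.tan(np.radians(c["fov_y"])/2)
def ray(c,px,T=None):
    T=c["extrinsics"] if T is None else T
    d=np.array([(px[0]-c["cx"])/f(c),(px[1]-c["cy"])/f(c),1]); d=T[:3,:3]@d
    return T[:3,3],d/np.linalg.norm(d)
def plane(r,z): o,d=r; return o+d*(z-o[2])/d[2]
def tri(*rs):
    P=[np.eye(3)-np.outer(d,d) for o,d in rs]
    p=np.linalg.solve(sum(P),sum(A@o for A,(o,d) in zip(P,rs)))
    return p,max(np.linalg.norm(A@(p-o)) for A,(o,d) in zip(P,rs))
def toolT():
    s=bot.observe(); w,x,y,z=s["orientation"]; T=np.eye(4)
    from scipy.spatial.transform import Rotation as R
    T[:3,:3]=R.from_quat([x,y,z,w]).as_matrix(); T[:3,3]=s["ee_pos"]; return T
def parts(img,win,ref=None):
    "gold and tube centroids inside win=(u0,v0,u1,v1) native px"
    u0,v0,u1,v1=win; p=img[v0:v1,u0:u1]
    lab=cv2.cvtColor(np.float32(p)/255,cv2.COLOR_RGB2LAB)
    bg=np.median(lab.reshape(-1,3),0); d=lab-bg
    fg=(np.hypot(d[...,1],d[...,2])>7)|(d[...,0]<-45)
    gold=fg&(d[...,2]>22)&(d[...,1]<d[...,2]*.75)
    def cen(m):
        n,l,st,ce=cv2.connectedComponentsWithStats(np.uint8(m)); 
        if n<2:return None,0
        i=1+np.argmax(st[1:,4]); return ce[i]+[u0,v0],st[i,4]
    return cen(gold),cen(fg&~gold)
E
python3 - <<'E'
from h import *
t=bot.camera("top");s=bot.camera("side")
V={"blush":((334,372,388,406),(275,315,325,350)),"rose":((220,370,252,422),(230,268,280,290)),"berry":((345,258,397,302),(388,290,414,322)),"plum":((244,262,288,312),(338,252,372,284))}
for k,(a,b) in V.items():
    n=lambda w:[int(round(x*.64)) for x in w]
    A=parts(t["pixels"],n(a));B=parts(s["pixels"],n(b))
    for i,nm in enumerate(("cap","tube")):
        (p,m),(q,l)=A[i],B[i]
        print(k,nm,p.round(1),m,"plane",plane(ray(t,p),.011).round(3),end=" ")
        if q is not None:
            x,e=tri(ray(t,p),ray(s,q));print("side",q.round(1),l,"tri",x.round(3),e.round(4))
    c,u=[plane(ray(t,A[i][0]),.011) for i in(0,1)]; d=c-u
    print("   len",np.linalg.norm(d).round(3),"capdir deg",np.degrees(np.arctan2(d[1],d[0])).round(1),"mid",((c*28+u*0)/28-d/np.linalg.norm(d)*.028).round(3))
g=t["pixels"][200:380,120:330][:,:,::-1]
a=cv2.resize(t["pixels"][140:230,270:385][:,:,::-1],(690,540),interpolation=cv2.INTER_CUBIC);cv2.imwrite("pics/chute_top.png",a)
a=cv2.resize(t["pixels"][160:275,135:325][:,:,::-1],(760,460),interpolation=cv2.INTER_CUBIC);cv2.imwrite("pics/sticks_top.png",a)
a=cv2.resize(s["pixels"][170:270,240:340][:,:,::-1],(600,600),interpolation=cv2.INTER_CUBIC);cv2.imwrite("pics/chute_side.png",a)
E
```

```text
blush cap [240.1 244.4] 54 plane [ 0.454 -0.013  0.011] side [197.6 215.3] 45 tri [ 0.453 -0.012  0.015] 0.0009
blush tube [229.9 249.2] 183 plane [0.442 0.014 0.011] side [191.4 213.2] 136 tri [0.444 0.013 0.009] 0.0014
   len 0.029 capdir deg -66.0 mid [0.443 0.013 0.011]
rose cap [153.4 244.1] 22 plane [0.459 0.21  0.011] side [169.3 177.7] 3 tri [0.456 0.21  0.013] 0.0037
rose tube [149.9 254.5] 212 plane [0.433 0.218 0.011] side [163.6 178.6] 179 tri [0.435 0.218 0.012] 0.0019
   len 0.028 capdir deg -18.5 mid [0.433 0.218 0.011]
berry cap [228.3 172.9] 54 plane [0.639 0.015 0.011] side [257.9 190.3] 16 tri [0.637 0.014 0.022] 0.0003
berry tube [237.5 179.3] 197 plane [ 0.621 -0.008  0.011] side [257.2 196.4] 82 tri [ 0.622 -0.01   0.02 ] 0.0013
   len 0.029 capdir deg 53.6 mid [ 0.622 -0.007  0.011]
plum cap [162.4 175.1] 51 plane [0.637 0.187 0.011] side [231.3 165.3] 15 tri [0.637 0.184 0.021] 0.0013
plum tube [168.5 183.1] 142 plane [0.616 0.171 0.011] side [227.2 170.9] 92 tri [0.617 0.17  0.013] 0.0012
   len 0.027 capdir deg 36.8 mid [0.615 0.17  0.011]
```

View pics/chute_top.png

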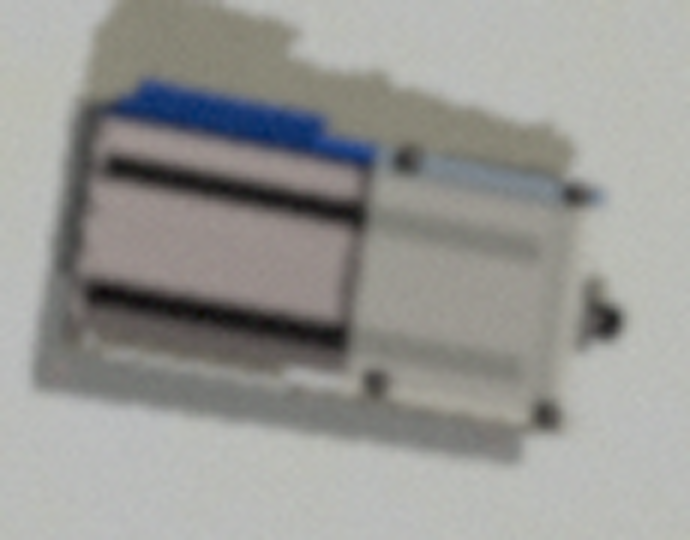

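View pics/chute_side.png

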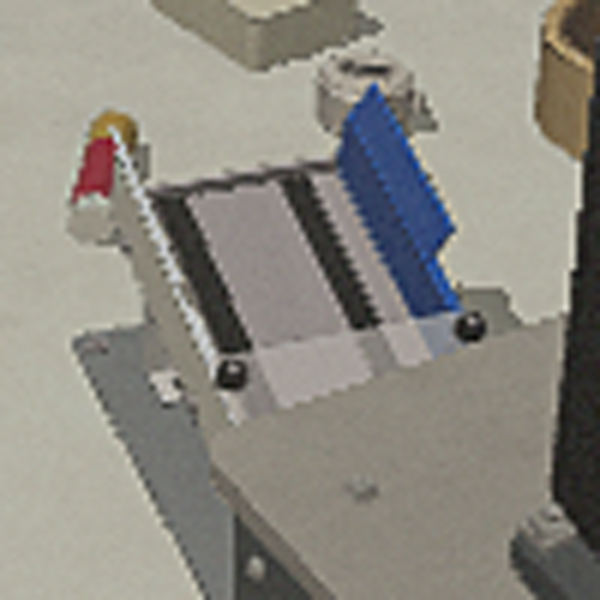

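View pics/sticks_top.png

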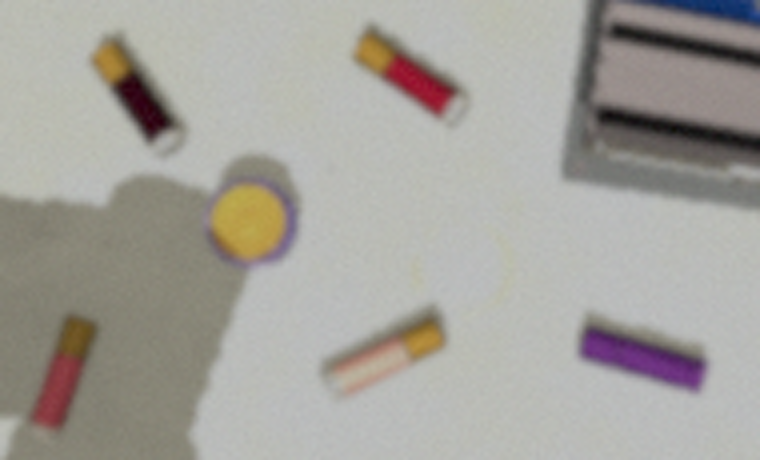

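The crops confirm the choices. In sticks_top, blush (385,356), rose (61,376), berry (412,77) and plum (137,95) all have gold caps; the purple stick (643,358) has none. In the chute crops the cover screws, the floor stripes and the base corner (35,387) are clear, so I triangulate the chute from those.

Run:
```python
from h import *
t=bot.camera("top");s=bot.camera("side")
E={"blush":((442,330),(326,383)),"rose":((80,318),(42,434)),"berry":((360,42),(464,112)),"plum":((102,45),(172,146))}
for k,(a,b) in E.items():
    a,b=[plane(ray(t,np.array(p)/4+[135-.4,160-.4]),.011) for p in(a,b)]; d=a-b
    print(k,"len",np.linalg.norm(d).round(3),"deg",np.degrees(np.arctan2(d[1],d[0])).round(1),"mid",((a+b)/2).round(3))
F={"screwB":((405,158),(470,325)),"screwW":((375,382),(232,374)),"sBu":((108,166),(292,177)),"sWu":((88,293),(170,198)),"sBl":((362,210),(372,327)),"sWl":((343,338),(236,350))}
R={}
for k,(a,b) in F.items():
    p,e=tri(ray(t,np.array(a)/6+[269.6,139.6]),ray(s,np.array(b)/6+[239.6,169.6]));R[k]=p;print(k,p.round(3),e.round(4))
for z in(0,.006):
    a,b=[plane(ray(t,np.array(p)/6+[269.6,139.6]),z) for p in((35,387),(520,460))];d=a-b
    n=np.array([d[1],-d[0],0])/np.linalg.norm(d) # chute +x if d is +y
    print("base",a.round(3),b.round(3),np.linalg.norm(d).round(3),"x-axis deg",np.degrees(np.arctan2(n[1],n[0])).round(1),"centre",((a+b)/2+n*.064).round(3))
d=R["screwB"]-R["screwW"];print("screw x-axis",np.degrees(np.arctan2(d[1],d[0])),np.linalg.norm(d))
```

```text
blush len 0.081 deg -66.8 mid [0.444 0.012 0.011]
rose len 0.077 deg -18.2 mid [0.436 0.219 0.011]
berry len 0.082 deg 54.6 mid [ 0.623 -0.009  0.011]
plum len 0.081 deg 34.3 mid [0.615 0.17  0.011]
screwB [ 0.64  -0.256  0.079] 0.0004
screwW [ 0.549 -0.241  0.078] 0.0003
sBu [ 0.64  -0.136  0.076] 0.0001
sWu [ 0.588 -0.126  0.076] 0.0006
sBl [ 0.616 -0.237  0.075] 0.0038
sWl [ 0.564 -0.227  0.076] 0.0038
base [ 0.556 -0.105  0.   ] [ 0.519 -0.313  0.   ] 0.21 x-axis deg -9.9 centre [ 0.601 -0.22   0.   ]
base [ 0.555 -0.105  0.006] [ 0.519 -0.311  0.006] 0.209 x-axis deg -9.9 centre [ 0.6   -0.219  0.006]
screw x-axis -9.894085766149646 0.09218524793739907
```

```bash
cat > go.py <<'E'
import sys
from h import *
def go(x,y,z,yaw):
    T=toolT(); yw=np.degrees(np.arctan2(T[1,0],T[0,0])); turn=-((yaw-yw+180)%360-180)
    d=np.array([x,y,z])-T[:3,3]; a=np.radians(yaw); X=np.array([np.cos(a),np.sin(a),0]); Y=np.array([np.sin(a),-np.cos(a),0])
    print("now",T[:3,3].round(4),"yaw",yw.round(1),"turn",round(turn,1),"then cm",(d@X*100).round(2),(d@Y*100).round(2),(-d[2]*100).round(2), "tilt",T[2,2].round(4))
if __name__=="__main__": go(*map(float,sys.argv[1:5]))
E
python3 go.py .444 .012 .11 113.2
```

```text
now [0.1959 0.5405 0.2138] yaw 160.1 turn 46.9 then cm -58.35 1.98 10.38 tilt -1.0
```

```bash
python3 -m crank '0 0 1 9.4;0 0 1 9.4;0 0 1 9.4;0 0 1 9.4;0 0 1 9.3;-5.8 0.2 1 0;-5.8 0.2 1 0;-5.8 0.2 1 0;-5.8 0.2 1 0;-5.8 0.2 1 0' 0.6 20; python3 go.py .444 .012 .11 113.2
```

```text
time: 1.6
ee_pos: [0.32, 0.2765, 0.1139]
orientation: [0.0, 0.55, 0.835, 0.001]
contact_force: [1.3, 0.1, -0.7]
gripper_width: 0.0549
grip_force: 0.0
now [0.32   0.2765 0.1139] yaw 113.2 turn 0.0 then cm -29.19 0.98 0.39 tilt -1.0
```

```bash
python3 -m crank '-5.8 0.2 0 0;-5.8 0.2 0 0;-5.8 0.2 0 0;-5.8 0.2 0 0;-5 0.2 0 0;0 0 0 0;0 0 0 0;0 0 0 0;0 0 0 0;0 0 0 0'; python3 go.py .444 .012 .11 113.2
python3 - <<'E'
from h import *
T=toolT();c=bot.camera("wrist");W=T@c["mount"]
cv2.imwrite("pics/w1.png",c["pixels"][:,:,::-1]);
import json;np.savez("w1.npz",W=W,f=f(c),cx=c["cx"],cy=c["cy"])
E
```

```text
time: 2.85
ee_pos: [0.4392, 0.0233, 0.114]
orientation: [-0.0, 0.55, 0.835, 0.0]
contact_force: [-0.2, -0.1, -0.5]
gripper_width: 0.0548
grip_force: 0.0
now [0.4392 0.0233 0.114 ] yaw 113.3 turn 0.1 then cm -1.23 -0.01 0.4 tilt -1.0
```

View pics/w1.png

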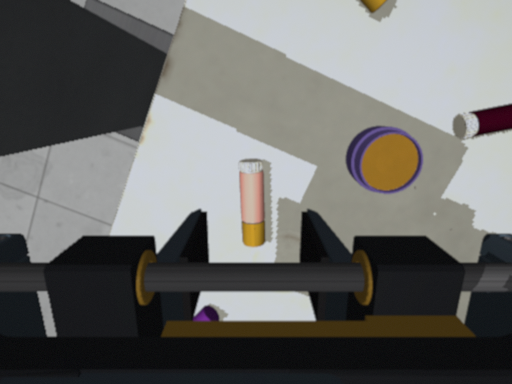

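The wrist view shows blush upright from its white end (250,160) to its cap end (254,247), between the fingers. I check position and height against the top view.

```bash
python3 - <<'E'
from h import *
T=toolT();c=bot.camera("wrist");W=T@c["mount"];t=bot.camera("top")
(g,n),(u,m)=parts(c["pixels"],(225,140,285,262));print(g,n,u,m)
P=[plane(ray(c,p,W),.011) for p in((251,161),(254,246),g,u)];print([p.round(4) for p in P])
a,b=P[0],P[1];print("mid",((a+b)/2).round(4),"len",np.linalg.norm(a-b),"deg",np.degrees(np.arctan2(*(b-a)[1::-1])))
print("tri cap",tri(ray(c,g,W),ray(t,(240.6,244.2))),"mid",tri(ray(c,(252.5,202),W),ray(t,(231,249))))
E
python3 go.py .444 .012 .006 113.2
```

```text
[253.02155172 233.81896552] 464 [252.09105431 198.2571885 ] 1252
[array([0.4276, 0.0467, 0.011 ]), array([ 0.4627, -0.0284,  0.011 ]), array([ 0.4569, -0.0171,  0.011 ]), array([0.4421, 0.0152, 0.011 ])]
mid [0.4452 0.0092 0.011 ] len 0.08289596738960053 deg -64.93534154378571
tri cap (array([ 0.45506187, -0.01403731,  0.01885754]), np.float64(0.00046406868624755145)) mid (array([0.44348238, 0.01127918, 0.00945424]), np.float64(0.0006496613719997718))
now [0.4394 0.0229 0.114 ] yaw 113.2 turn 0.0 then cm -1.18 -0.01 10.8 tilt -1.0
```

```bash
python3 -m crank '-1.3 0 2 -1;0 0 2.5 0;0 0 2.5 0;0 0 2 0;0 0 1 0;0 0 0.8 0;0 0 0 0;0 0 0 0;0 0 0 0;0 0 0 0' ; python3 -m crank '0 0 0 0;0 0 0 0;0 0 0 0;0 0 0 0;0 0 0 0;0 0 0 0;0 0 -1 0;0 0 -3 0;0 0 -4 0;0 0 -4 0' 0 20;  python3 go.py .603 -.180 .12 170.1
```

```text
time: 4.25
ee_pos: [0.4448, 0.0107, 0.0063]
orientation: [0.0, 0.543, 0.839, 0.0]
contact_force: [-0.2, -0.7, -0.2]
gripper_width: 0.0545
grip_force: 0.0
time: 5.5
ee_pos: [0.4444, 0.0106, 0.1277]
orientation: [0.0, 0.543, 0.839, 0.0]
contact_force: [0.8, -0.2, -0.5]
gripper_width: 0.0217
grip_force: 20.0
now [0.4444 0.0106 0.1277] yaw 114.2 turn -55.9 then cm -18.9 -16.05 0.77 tilt -1.0
```

```bash
python3 -m crank '0 0 -0.6 -9.3;0 0 -0.6 -9.3;0 0 -0.6 -9.3;0 0 0 -9.3;0 0 0 -9.3;0 0 0 -9.4;-3.8 -3.2 0 0;-3.8 -3.2 0 0;-3.8 -3.2 0 0;-3.8 -3.2 0 0' ; python3 -m crank '-3.7 -3.2 0 0;0 0 0 0;0 0 0 0;0 0 0 0;0 0 0 0;0 0 0 0;0 0 0 0;0 0 0 0;0 0 0 0;0 0 0 0';  python3 go.py .603 -.180 .07 170.1;python3 - <<'E'
from h import *
T=toolT();c=bot.camera("wrist")
cv2.imwrite("pics/w2.png",c["pixels"][:,:,::-1])
E
```

```text
time: 6.75
ee_pos: [0.5731, -0.1429, 0.1446]
orientation: [0.0, 0.087, 0.996, 0.0]
contact_force: [0.1, 0.7, -0.8]
gripper_width: 0.0215
grip_force: 20.0
time: 8.0
ee_pos: [0.6031, -0.1796, 0.1439]
orientation: [-0.0, 0.087, 0.996, 0.0]
contact_force: [0.1, -0.0, -0.4]
gripper_width: 0.0213
grip_force: 20.0
now [ 0.6031 -0.1796  0.1439] yaw 170.1 turn -0.0 then cm 0.01 -0.05 7.39 tilt -1.0
```

View pics/w2.png

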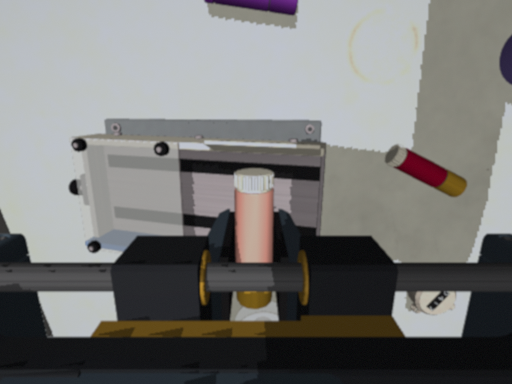

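The wrist view shows blush held at u=254, between the cover edge (u=181) and the uphill end (u=322). The two dark floor stripes pass at about (195,167) and (200,217), so I use them to find the channel's mid-width.

Run:
```python
from h import *
T=toolT();c=bot.camera("wrist");W=T@c["mount"];g=cv2.cvtColor(c["pixels"],cv2.COLOR_RGB2GRAY).astype(int)
for u in(195,205,215): print(u,g[135:235,u].tolist()[::2])
a=np.radians(-9.9);X=np.array([np.cos(a),np.sin(a)]);Y=np.array([-X[1],X[0]]);O=np.array([.597,-.223])
def ch(p,z): q=plane(ray(c,p,W),z)[:2]-O; return (q@X*1000).round(1),(q@Y*1000).round(1)
for p in((195,167),(200,217),(310,172)):
    print(p,ch(p,.047),ch(p,.07))
for p,z in (((181,200),.074),((322,200),.075),((254,151),.09),((254,146),.105),((254,175),.149)): print(p,ch(p,z))
```

```text
195 [118, 124, 127, 137, 190, 196, 197, 170, 101, 95, 97, 97, 67, 14, 20, 23, 23, 23, 37, 126, 149, 151, 151, 150, 148, 149, 149, 149, 148, 147, 151, 149, 147, 149, 148, 135, 150, 147, 145, 137, 61, 18, 24, 24, 21, 26, 118, 146, 136, 130]
205 [119, 119, 136, 190, 183, 172, 197, 180, 101, 95, 97, 97, 84, 22, 11, 20, 23, 23, 22, 107, 149, 149, 150, 150, 151, 150, 150, 149, 151, 150, 152, 150, 149, 149, 153, 151, 151, 151, 147, 150, 121, 34, 23, 21, 23, 22, 70, 147, 151, 155]
215 [120, 112, 132, 184, 190, 105, 90, 91, 100, 94, 96, 98, 93, 39, 14, 23, 23, 22, 21, 67, 146, 148, 150, 150, 152, 151, 150, 149, 151, 152, 149, 153, 149, 149, 152, 152, 151, 153, 150, 148, 148, 74, 27, 39, 43, 44, 45, 45, 45, 44]
(195, 167) (np.float64(-22.7), np.float64(-7.1)) (np.float64(-27.5), np.float64(-2.7))
(200, 217) (np.float64(23.9), np.float64(-5.0)) (np.float64(15.1), np.float64(-0.8))
(310, 172) (np.float64(-18.1), np.float64(93.6)) (np.float64(-23.3), np.float64(89.4))
(181, 200) (np.float64(-1.1), np.float64(-14.7))
(322, 200) (np.float64(-1.3), np.float64(99.2))
(254, 151) (np.float64(-43.4), np.float64(44.4))
(254, 146) (np.float64(-49.1), np.float64(44.4))
(254, 175) (np.float64(-39.4), np.float64(44.4))
```

```bash
python3 -m crank '-0.1 0 2 0;0 0 2 0;0 0 1.5 0;0 0 1 0;0 0 0.6 0;0 0 0.4 0;0 0 0 0;0 0 0 0;0 0 0 0;0 0 0 0' ; python3 go.py .604 -.1815 .069 170.1
```

```text
time: 9.35
ee_pos: [0.6043, -0.1797, 0.0691]
orientation: [0.0, 0.087, 0.996, 0.0]
contact_force: [-0.1, -0.8, 0.5]
gripper_width: 0.0218
grip_force: 20.0
now [ 0.6043 -0.1797  0.0691] yaw 170.1 turn -0.0 then cm -0.0 -0.18 0.01 tilt -1.0
```

```bash
python3 -m crank '0 0 0 0;0 0 0 0;0 0 0 0;0 0 0 0;0 0 0 0;0 0 -1 0;0 0 -2 0;0 0 -3 0;0 0 -3 0;0 0 0 0' 0.4
python3 - <<'E'
from h import *
c=bot.camera("wrist");t=bot.camera("top")
cv2.imwrite("pics/w3.png",np.hstack([c["pixels"][100:340,50:350],cv2.resize(t["pixels"][140:230,270:385],(307,240))])[:,:,::-1])
E
python3 go.py .436 .219 .11 161.8
```

```text
time: 10.6
ee_pos: [0.6059, -0.1802, 0.1623]
orientation: [0.003, 0.086, 0.996, -0.001]
contact_force: [0.9, -0.1, -0.1]
gripper_width: 0.0367
grip_force: 0.0
now [ 0.6038 -0.1796  0.1588] yaw 170.1 turn 8.3 then cm 28.39 32.62 4.88 tilt -1.0
```

View pics/w3.png

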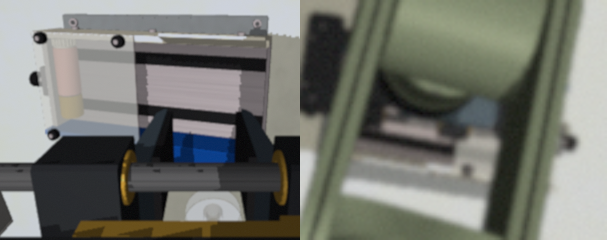

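The left half of the picture shows blush square against the stop under the cover, with its cap on the blue side. Next is rose.

```bash
python3 -m crank '0 0 0 8.3;4.06 4.66 0 0;4.06 4.66 0 0;4.06 4.66 0 0;4.06 4.66 1 0;4.06 4.66 1 0;4.05 4.66 1.5 0;4.05 4.66 1.5 0;0 0 0 0;0 0 0 0' 0.6; python3 go.py .436 .219 .006 161.8;python3 - <<'E'
from h import *
T=toolT();c=bot.camera("wrist");W=T@c["mount"];t=bot.camera("top")
cv2.imwrite("pics/w4.png",c["pixels"][:,:,::-1]);np.save("W4.npy",W)
E
```

```text
time: 11.95
ee_pos: [0.4368, 0.2165, 0.1087]
orientation: [-0.001, 0.158, 0.987, -0.001]
contact_force: [-0.1, -0.5, 0.2]
gripper_width: 0.0549
grip_force: 0.0
now [0.4368 0.2165 0.1087] yaw 161.8 turn 0.0 then cm 0.16 0.21 10.27 tilt -1.0
```

View pics/w4.png

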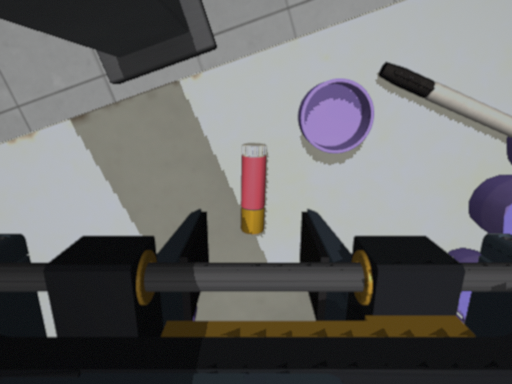

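Rose lies upright from its white end (254,143) to its cap end (253,234), centred between the fingers. The neighbouring purple lid is clear.

```bash
cat > wm.py <<'E'
import sys
from h import *
from go import go
# u,v white end, u,v cap end -> stick mid and yaw from the wrist picture at present pose
w=list(map(float,sys.argv[1:5]));T=toolT();c=bot.camera("wrist");W=T@c["mount"]
a,b=[plane(ray(c,p,W),.011) for p in(w[:2],w[2:])];m=(a+b)/2;y=np.degrees(np.arctan2(*(b-a)[1::-1]))
t=bot.camera("top")
print("mid",m.round(4),"len",np.linalg.norm(a-b).round(4),"capdir",y.round(1));go(m[0],m[1],.006,y+180)
if len(sys.argv)>5: print("tri",tri(ray(c,((w[0]+w[2])/2,(w[1]+w[3])/2),W),ray(t,[float(x) for x in sys.argv[5:7]])))
E
python3 wm.py 254 144 253 233 149.9 253.6
```

```text
mid [0.4381 0.2159 0.011 ] len 0.083 capdir -19.0
now [0.438  0.2157 0.1096] yaw 161.6 turn 0.6 then cm -0.0 0.02 10.36 tilt -1.0
tri (array([0.43551682, 0.21707616, 0.01542628]), np.float64(0.00029141568765484827))
```

```bash
python3 -m crank '0 0 2.2 0.6;0 0 2.5 0;0 0 2.5 0;0 0 1.8 0;0 0 0.9 0;0 0 0.5 0;0 0 0 0;0 0 0 0;0 0 0 0;0 0 0 0' ; python3 -m crank '0 0 0 0;0 0 0 0;0 0 0 0;0 0 0 0;0 0 0 0;0 0 0 0;0 0 -1 0;0 0 -3 0;0 0 -4 0;0 0 -5 0' 0 20;  python3 go.py .604 -.1812 .16 170.1
```

```text
time: 13.4
ee_pos: [0.4374, 0.2171, 0.0058]
orientation: [0.0, 0.164, 0.987, 0.0]
contact_force: [0.5, 0.8, -0.1]
gripper_width: 0.0547
grip_force: 0.0
time: 14.65
ee_pos: [0.4367, 0.2166, 0.1368]
orientation: [-0.001, 0.164, 0.987, -0.0]
contact_force: [0.8, 0.7, 0.2]
gripper_width: 0.0214
grip_force: 20.0
now [0.4367 0.2166 0.1368] yaw 161.2 turn -8.9 then cm -23.32 -36.31 -2.32 tilt -1.0
```

```bash
python3 -m crank '0 0 -1.2 -8.9;-3.33 -5.19 0 0;-3.33 -5.19 0 0;-3.33 -5.19 0 0;-3.33 -5.19 0 0;-3.33 -5.19 0 0;-3.33 -5.18 0 0;-3.34 -5.18 0 0;0 0 0 0;0 0 0 0' ; python3 go.py .604 -.1812 .069 170.1
```

```text
time: 15.9
ee_pos: [0.6039, -0.1807, 0.1475]
orientation: [-0.0, 0.087, 0.996, 0.0]
contact_force: [-0.9, 0.5, -0.7]
gripper_width: 0.0216
grip_force: 20.0
now [ 0.6039 -0.1807  0.1475] yaw 170.0 turn -0.1 then cm -0.02 -0.05 7.85 tilt -1.0
```

Grasp was checked (mid centred, 21.6 mm). Lower and release.

```bash
python3 -m crank '0 0 2.2 0;0 0 2.2 0;0 0 1.5 0;0 0 1 0;0 0 0.6 0;0 0 0.35 0;0 0 0 0;0 0 0 0;0 0 0 0;0 0 0 0' ; python3 -m crank '0 0 0 0;0 0 0 0;0 0 0 0;0 0 0 0;0 0 0 0;0 0 -1 0;0 0 -2 0;0 0 -3 0;0 0 -3 0;0 0 0 0' 0.4
python3 - <<'E'
from h import *
c=bot.camera("wrist")
cv2.imwrite("pics/w5.png",c["pixels"][:,:,::-1])
E
python3 go.py .623 -.009 .11 54.6;python3 go.py .623 -.009 .11 234.6
```

```text
time: 17.15
ee_pos: [0.605, -0.1811, 0.0692]
orientation: [0.001, 0.087, 0.996, -0.0]
contact_force: [6.0, -0.5, -1.2]
gripper_width: 0.0214
grip_force: 20.0
time: 18.4
ee_pos: [0.6061, -0.1815, 0.1623]
orientation: [0.003, 0.087, 0.996, -0.001]
contact_force: [-0.1, 0.6, -0.5]
gripper_width: 0.0368
grip_force: 0.0
now [ 0.6049 -0.1811  0.1603] yaw 170.1 turn 115.5 then cm 15.08 -8.5 5.03 tilt -1.0
now [ 0.6049 -0.1811  0.1603] yaw 170.1 turn -64.5 then cm -15.08 8.5 5.03 tilt -1.0
```

View pics/w5.png

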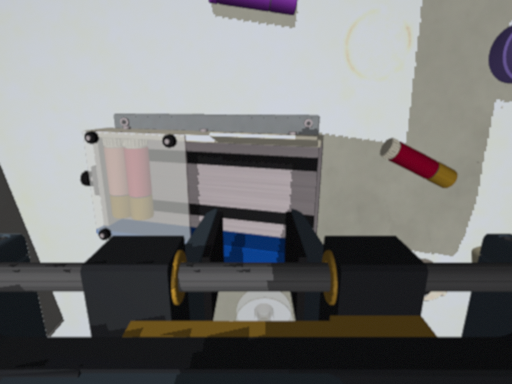

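Blush (117,175) and rose (137,175) lie side by side against the stop, square. Next is berry.

```bash
python3 -m crank '0 0 0 10.5;0 0 0 10.5;0 0 0 10.5;0 0 0 10.5;0 0 0 10.5;0 0 0 10.5;0 0 0 10.5;0 0 0 10.5;0 0 0 10.5;0 0 0 10.5' 0.6; python3 -m crank '0 0 0 10.5;5 -2.8 0 0;5 -2.8 1 0;5.1 -2.9 2 0;0 0 2 0;0 0 0 0;0 0 0 0;0 0 0 0;0 0 0 0;0 0 0 0';python3 go.py .623 -.009 .006 54.6;python3 - <<'E'
from h import *
c=bot.camera("wrist")
cv2.imwrite("pics/w6.png",c["pixels"][:,:,::-1])
E
```

```text
time: 19.7
ee_pos: [0.6035, -0.1807, 0.1572]
orientation: [-0.001, 0.845, 0.535, -0.001]
contact_force: [-0.4, -0.8, 0.2]
gripper_width: 0.0545
grip_force: 0.0
time: 20.95
ee_pos: [0.6228, -0.009, 0.1094]
orientation: [0.0, 0.889, 0.458, 0.0]
contact_force: [0.4, 0.7, -0.4]
gripper_width: 0.0549
grip_force: 0.0
now [ 0.6228 -0.009   0.1094] yaw 54.5 turn -0.1 then cm 0.01 0.02 10.34 tilt -1.0
```

View pics/w6.png

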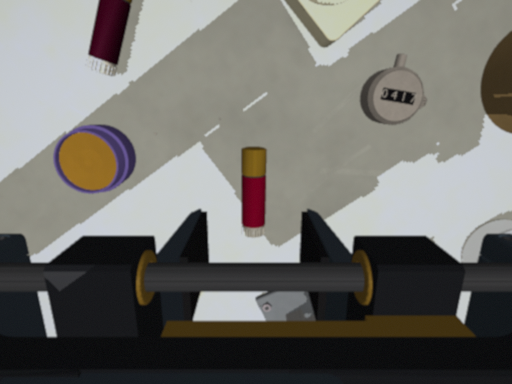

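Berry is upright in view, cap end (254,148) and white end (254,236), centred between the fingers. The tally (392,95) is well clear.

```bash
python3 wm.py 254 236 254 148 233.3 178.7 && python3 -m crank '0.1 0 2.2 0;0 0 2.5 0;0 0 2.5 0;0 0 1.8 0;0 0 0.9 0;0 0 0.5 0;0 0 0 0;0 0 0 0;0 0 0 0;0 0 0 0'
```

```text
mid [ 0.6224 -0.0108  0.011 ] len 0.0825 capdir 54.5
now [ 0.6227 -0.0088  0.1091] yaw 54.6 turn -180.0 then cm 0.18 -0.1 10.31 tilt -1.0
tri (array([ 0.62371414, -0.00193191,  0.03026114]), np.float64(0.004117700186139276))
time: 22.35
ee_pos: [0.6235, -0.0078, 0.0053]
orientation: [0.0, 0.889, 0.458, 0.0]
contact_force: [0.4, 0.2, -0.5]
gripper_width: 0.0549
grip_force: 0.0
```

```bash
python3 -m crank '0 0 0 0;0 0 0 0;0 0 0 0;0 0 0 0;0 0 0 0;0 0 0 0;0 0 -1 0;0 0 -3 0;0 0 -5 0;0 0 -5 0' 0 20;  python3 go.py .605 -.1812 .15 -9.9
```

```text
time: 23.6
ee_pos: [0.6231, -0.0078, 0.147]
orientation: [0.0, 0.889, 0.458, 0.0]
contact_force: [0.4, 0.1, 0.5]
gripper_width: 0.0217
grip_force: 20.0
now [ 0.6231 -0.0078  0.147 ] yaw 54.6 turn 64.5 then cm 1.2 17.39 -0.3 tilt -1.0
```

```bash
python3 -m crank '0 0 0 10.7;0 0 0 10.7;0 0 0 10.7;0 0 0 10.7;0 0 0 10.7;0 0 0 10.7;0 0 0 0.3;0.4 5.8 0 0;0.5 5.8 0 0;0.5 5.8 0 0'; python3 -m crank '0 0 0 0;0 0 2.2 0;0 0 2.2 0;0 0 0.5 0;0 0 0 0;0 0 0 0;0 0 0 0;0 0 0 0;0 0 0 0;0 0 0 0'; python3 go.py .607 -.1815 .069 -9.9;python3 - <<'E'
from h import *
c=bot.camera("wrist")
cv2.imwrite("pics/w7.png",c["pixels"][:,:,::-1])
E
```

```text
time: 24.85
ee_pos: [0.6069, -0.1831, 0.1455]
orientation: [0.0, 0.996, -0.084, 0.0]
contact_force: [0.8, 0.2, -1.7]
gripper_width: 0.0218
grip_force: 20.0
time: 26.1
ee_pos: [0.607, -0.1817, 0.096]
orientation: [-0.0, 0.996, -0.087, 0.0]
contact_force: [0.4, -0.9, -0.6]
gripper_width: 0.0215
grip_force: 20.0
now [ 0.607  -0.1817  0.096 ] yaw -9.9 turn -0.0 then cm -0.0 -0.02 2.7 tilt -1.0
```

View pics/w7.png

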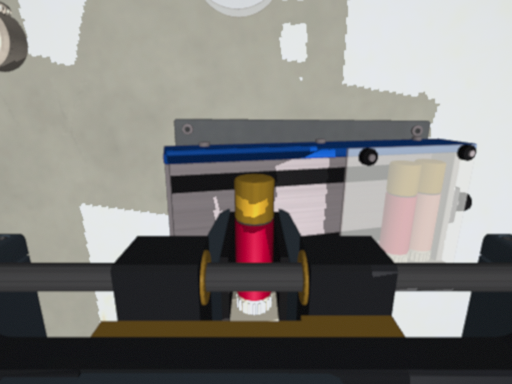

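Berry is held with its cap at (254,195) towards the blue rail (v≈152), between the cover edge and the uphill end. Lower and release.

```bash
python3 -m crank '0 0 1 0;0 0 0.8 0;0 0 0.6 0;0 0 0.3 0;0 0 0 0;0 0 0 0;0 0 0 0;0 0 0 0;0 0 0 0;0 0 0 0' ; python3 -m crank '0 0 0 0;0 0 0 0;0 0 0 0;0 0 0 0;0 0 0 0;0 0 -1 0;0 0 -2 0;0 0 -3 0;0 0 -3 0;0 0 0 0' 0.4; python3 go.py .615 .170 .11 34.3
```

```text
time: 27.4
ee_pos: [0.607, -0.1816, 0.069]
orientation: [-0.0, 0.996, -0.087, 0.0]
contact_force: [-1.0, -0.7, 0.0]
gripper_width: 0.0213
grip_force: 20.0
time: 28.65
ee_pos: [0.6088, -0.1822, 0.1623]
orientation: [0.001, 0.996, -0.087, 0.003]
contact_force: [-1.0, -0.7, 0.1]
gripper_width: 0.0365
grip_force: 0.0
now [ 0.6088 -0.1822  0.1623] yaw -9.9 turn -44.2 then cm 20.36 -28.74 5.23 tilt -1.0
```

```bash
python3 -m crank '0 0 0 -8.8;0 0 0 -8.8;0 0 0 -8.8;0 0 0 -8.9;0 0 0 -8.9;3.4 -4.8 0 0;3.4 -4.8 0 0;3.4 -4.8 0 0;3.4 -4.8 0 0;3.4 -4.8 0 0' 0.6; python3 -m crank '3.4 -4.75 1 0;0 0 2 0;0 0 2 0;0 0 0 0;0 0 0 0;0 0 0 0;0 0 0 0;0 0 0 0;0 0 0 0;0 0 0 0';python3 go.py .615 .170 .006 34.3;python3 - <<'E'
from h import *
c=bot.camera("wrist")
cv2.imwrite("pics/w8.png",c["pixels"][:,:,::-1])
E
```

```text
time: 29.9
ee_pos: [0.6116, 0.1142, 0.1579]
orientation: [-0.0, 0.956, 0.295, -0.001]
contact_force: [0.5, -0.7, -0.5]
gripper_width: 0.0545
grip_force: 0.0
time: 31.15
ee_pos: [0.6137, 0.1708, 0.109]
orientation: [-0.0, 0.956, 0.295, 0.0]
contact_force: [0.6, 0.2, -0.1]
gripper_width: 0.0548
grip_force: 0.0
now [0.6137 0.1708 0.109 ] yaw 34.3 turn -0.0 then cm 0.06 0.14 10.3 tilt -1.0
```

View pics/w8.png

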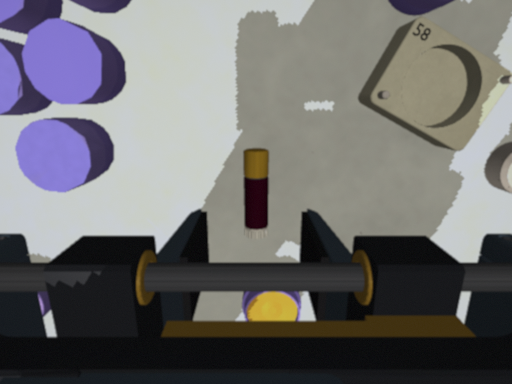

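Plum is upright, cap end (256,149) and white end (257,238). The jar (272,300) is about 100 mm behind, clear of the fingers.

```bash
python3 wm.py 257 238 256 149 165.3 179.6; python3 -m crank '0 0.15 2.2 0;0 0 2.5 0;0 0 2.5 0;0 0 1.8 0;0 0 0.9 0;0 0 0.5 0;0 0 0 0;0 0 0 0;0 0 0 0;0 0 0 0'; python3 -m crank '0 0 0 0;0 0 0 0;0 0 0 0;0 0 0 0;0 0 0 0;0 0 0 0;0 0 -1 0;0 0 -3 0;0 0 -5 0;0 0 -5 0' 0 20;  python3 go.py .607 -.1815 .15 -9.9
```

```text
mid [0.6128 0.1669 0.011 ] len 0.0836 capdir 35.0
now [0.6137 0.1708 0.109 ] yaw 34.3 turn 179.3 then cm 0.29 -0.27 10.3 tilt -1.0
tri (array([0.62125296, 0.17291184, 0.03995913]), np.float64(9.176707542252809e-05))
time: 32.55
ee_pos: [0.6147, 0.1696, 0.0053]
orientation: [-0.0, 0.956, 0.295, 0.0]
contact_force: [-1.0, -0.6, -0.4]
gripper_width: 0.0545
grip_force: 0.0
time: 33.8
ee_pos: [0.6144, 0.1695, 0.147]
orientation: [-0.0, 0.956, 0.295, 0.0]
contact_force: [0.6, 0.0, -0.2]
gripper_width: 0.0215
grip_force: 20.0
now [0.6144 0.1695 0.147 ] yaw 34.3 turn 44.2 then cm 5.3 34.71 -0.3 tilt -1.0
```

```bash
python3 -m crank '0 0 0 8.8;0 0 0 8.8;0 0 0 8.8;0 0 0 8.9;0 0 0 8.9;0.88 5.8 0 0;0.88 5.8 0 0;0.88 5.8 0 0;0.88 5.8 0 0;0.88 5.8 0 0'; python3 -m crank '0.9 5.7 0 0;0 0 0 0;0 0 2.2 0;0 0 2.2 0;0 0 0.5 0;0 0 0 0;0 0 0 0;0 0 0 0;0 0 0 0;0 0 0 0'; python3 go.py .607 -.1815 .069 -9.9;python3 - <<'E'
from h import *
c=bot.camera("wrist")
cv2.imwrite("pics/w9.png",c["pixels"][:,:,::-1])
E
```

```text
time: 35.05
ee_pos: [0.6078, -0.1255, 0.1459]
orientation: [-0.0, 0.996, -0.087, 0.001]
contact_force: [1.3, -0.5, 0.3]
gripper_width: 0.0222
grip_force: 20.0
time: 36.3
ee_pos: [0.607, -0.1814, 0.0961]
orientation: [-0.0, 0.996, -0.087, 0.0]
contact_force: [-0.4, 0.2, 0.2]
gripper_width: 0.0216
grip_force: 20.0
now [ 0.607  -0.1814  0.0961] yaw -9.9 turn -0.0 then cm 0.0 0.01 2.71 tilt -1.0
```

View pics/w9.png

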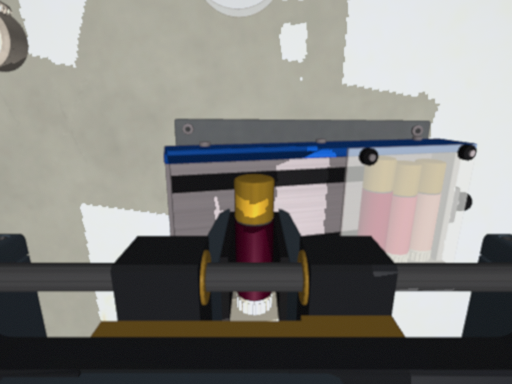

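Three sticks are queued under the cover with their caps at the blue side (430, 405 and 380, 175). Plum is held over the load point with its cap towards the blue rail. Lower and release.

```bash
python3 -m crank '0 0 1 0;0 0 0.8 0;0 0 0.6 0;0 0 0.3 0;0 0 0 0;0 0 0 0;0 0 0 0;0 0 0 0;0 0 0 0;0 0 0 0' ; python3 -m crank '0 0 0 0;0 0 0 0;0 0 0 0;0 0 0 0;0 0 0 0;0 0 -1 0;0 0 -2 0;0 0 -3 0;0 0 -3 0;0 0 0 0' 0.4;python3 -m crank '0 0 0 0;0 0 0 0;0 0 0 0;0 0 0 0;0 0 0 0;0 0 0 0;0 0 0 0;0 0 0 0;0 0 0 0;0 0 0 0'
python3 - <<'E'
from h import *
T=toolT();c=bot.camera("wrist");W=T@c["mount"]
cv2.imwrite("pics/w10.png",cv2.resize(c["pixels"][110:290,310:512][:,:,::-1],None,fx=3,fy=3))
np.save("W10.npy",W)
E
```

```text
time: 37.6
ee_pos: [0.6069, -0.1814, 0.069]
orientation: [-0.0, 0.996, -0.087, 0.0]
contact_force: [-0.3, -0.5, -0.2]
gripper_width: 0.0214
grip_force: 20.0
time: 38.85
ee_pos: [0.6087, -0.1819, 0.1624]
orientation: [0.001, 0.996, -0.087, 0.003]
contact_force: [0.4, 0.3, 0.1]
gripper_width: 0.0364
grip_force: 0.0
time: 40.1
ee_pos: [0.607, -0.1813, 0.1589]
orientation: [-0.0, 0.996, -0.087, 0.0]
contact_force: [0.3, -0.0, 0.1]
gripper_width: 0.0366
grip_force: 0.0
```

View pics/w10.png

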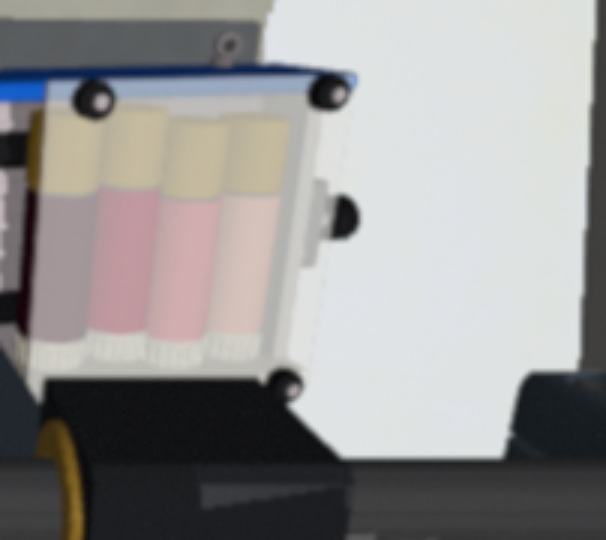

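The crop shows blush, rose, berry and plum touching in order from the stop, at x = 255, 190, 128 and 62. They are square, with caps at the blue rail, and the gripper is clear. Handing in.

```bash
python3 -c "
from bench import bot
print(bot.hand_in())"
```

```text
the job is handed in; nothing more can be done
None
```

The job is handed in at about 40 s of the 106 s allowed: blush, rose, berry and plum lie queued from the stop with their caps at the blue rail, and the jar, counter and block were not touched (hand-in returned no verdict).

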